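# Lock the hardware case with its C-hook

## Task

Lock the green hardware case: take the C-shaped hook by its upright post and thread its bent end through the steel ring on the case's lid, following the bend, until the ring sits at the crown of the bend. Leave the hook lying flat on the lid, its bar running roughly squarely through the ring, let go of it, and leave the straight pin where it lies.

Things in the scene. Friction and masses are not known exactly. Their poses are not given: they have to be found in the camera images.
- c_hook: C-shaped steel hook, 240 g: upright square post (20 x 20, 52 mm tall: the grip) and a flat 8 mm round bar at its foot, centre line 4 mm up. Origin: centre of the post's underside, z up. Bar: along +x to (60, 0) mm, then a clockwise arc (from above), radius 50 about (60, -50), by the crown (110, -50) to the tip (43, -97), 110 degrees past the crown. Starts on the table, right of the case.
- hook_crown (a point): Crown of the hook: the point of its bar's centre line farthest from the post in +x, at (110, -50, 4) mm in the hook's frame, with the hook's axes. The bar runs along the hook's y there.
- ring_centre (a point): Centre of the upright steel ring on the green case (fixed, 260 x 300 mm; bare flat lid 60 mm above the table). Inner diameter 44, wire 8 mm, foot sunk in the lid: centre 16 mm, top 46 mm above the lid. y: the ring's axis, to pass along; z up; x in the ring's plane, away from the robot. The lid reaches 190 mm from the ring to -x, 70 to +x, 150 to either side.
- straight_pin: A look-alike that is not to be used: the same square post (20 x 20 x 52 mm), but its 8 mm bar is straight, 120 mm along +x. Origin: centre of the post's underside. It lies near the hook; the two swap places between starts.
Mind the look-alikes: they are no part of the job. What is shaped like the c_hook but red is not meant.

How it is judged:
By the outcome, as a careful person would: the job done as asked, in the order asked, and still so for the second after the job is handed in, with the robot touching nothing.
It also fails if it takes over 42 s, if anything falls off the work surface, if the arm or the gripper's body presses on something with over 40 N, if the wrist force passes 120 N, or if a joint passes its speed limit or range.

## Robot

A 7-joint arm with a two-finger parallel gripper is mounted at the origin on the work surface. World frame = base frame: x ahead of the robot, y to its left, z up, the work surface at z = 0. Lengths are in m, angles in degrees, forces in N, time in s.
With the tool pointing down it reaches from about 0.425 to 0.875 m from the base axis. Payload 4.7 kg.
Tool frame: the origin (TCP) lies midway between the tips of the shut fingers; the grasp point (between the pads) lies 19 mm behind it; z points along the fingers, x is the direction in which the jaws open and shut, and the axes are right-handed (so a half turn about z gives the same grasp; the last joint's range is limited). The gripper opens to 87 mm and grips with 3 to 60 N. Pads are 19 mm wide; open, the fingers measure 117 mm over their backs; the gripper's body (75 mm by 190 mm) begins 51 mm behind the grasp point.
Start: joints at [-72.244, 18.392, -4.016, 83.108, 1.295, 78.541, -3.26], TCP at [0.19, 0.622, 0.223] pointing down, gripper open.
Joint ranges: [-163.93, 163.93], [-17.29, 119.83], [-79.2, 71.16], [3.27, 140.29], [-89.18, 269.18], [5.43, 117.66], [-154.24, 154.24]. Speed limits (degrees/s): [147.25, 147.25, 180, 180, 180, 180, 180].

## Interface

Orientations are given as [roll, pitch, yaw] about the fixed x, y, z axes, in that order (R = Rz(yaw) Ry(pitch) Rx(roll)).
In Python, from cell import env gives the robot as it stands.
- The arm moves only by the tool carry_out, never from a script. Its argument "plan" is a list of rows, each an object with "grip": the closure, from 0 (fully open) to 1 (shut); "dp": the shift along the tool's x, y, z in m, a list of three; "rotation": the turn, a rotation vector about the tool's x, y, z in degrees, a list of three. In form: [{"grip": grip, "dp": [dx, dy, dz], "rotation": [wx, wy, wz]}, ...]. A call has 1 to 8 rows; each row shifts and turns the pose as measured when the row begins, along the tool's axes as they then stand; what a row does not reach is not made up. A row lasts 1/12 s, in which the tool goes at most 41.7 mm and 7.16 degrees, less where a joint would pass 70% of its speed; a pose out of reach is approached as far as the arm can. A call is refused whole if a number of a shift passes 0.0417 or a number of a turn 7.16, either way. A call with a gripper value outside its range is refused whole. The fingers move at their own pace and stop on an object; "force" is the grip in N (left out, the last holds). Time passes only in rows, so rows that do not move let the fingers close. It gives the time, the measured TCP pose, the force and the opening at its end, in the units of the state.
- env.get_obs(): the state, without advancing time (a new reading comes with each control period).
- env.read_camera(name): name is "scene" or "top" or "wrist"; returns the picture (420x560x3 uint8, red, green, blue); there is no depth.
- env.camera_params(name): a dict with "fx", "fy", "cx", "cy" (pixels), "k1" (the pictures are not rectified: a ray, as slopes to the right and down, at radius r is drawn at 1 + k1 r^2 times it, then the intrinsics apply), "R" (3x3) and "t" (3): a world point X has camera coordinates R X + t. Camera axes: x right, y down, z forward; pixel columns grow to the right and rows downward; lengths in m; the calibration is good to about 2 mm. A picture is of the moment at which its call begins: read the wrist's pose just before it. camera_params takes no time and is no camera call; for the wrist camera it gives the pose at the moment of the call.
- env.sign_off(): hands the job in, once; it reports no verdict.
The state is a dict: "time_s": time; "qpos": joint angles; "joint_velocities": joint speeds; "effort": joint torques, N m; "tool_pos": TCP position; "tool_rot": TCP orientation; "force": force on the tool from outside, world axes, zero at the start; "wrist_torque": the same for the moment, N m; "grip_width": finger opening in m.
Only numpy, scipy, OpenCV 4.12 (cv2) and the standard library are available. Lean on these libraries where they do the work, as an engineer would, in place of code of your own. Each camera call takes 0.05 s, during which the arm holds its last target. There are 200 camera calls.

## Working session

There is one attempt and no reset: what is moved stays moved. The work goes in short steps, Python scripts to look and compute and a tool call to move; the robot and the scene stay as the last step left them, time stands still between calls to the robot, and variables do not carry over. Pictures are saved under pics/ and viewed, about 8 in all and at most 12, crops included, and the job is handed in when it is done.

Besides the shell and the picture viewer there is one more tool, called by a JSON object that holds its "name" and its "arguments". carry_out: Moves the arm, as the interface text tells. Its arguments: {"type":"object","properties":{"plan":{"type":"array","items":{"type":"object","properties":{"grip":{"type":"number"},"dp":{"type":"array","items":{"type":"number"}},"rotation":{"type":"array","items":{"type":"number"}}}}},"force":{"type":"number"}},"required":["plan"]}

```bash
mkdir -p pics; ls; python3 - <<'E'
from cell import env
import cv2
for n in ("top","scene"):
    im=env.read_camera(n); cv2.imwrite(f"pics/{n}0.png",im[:,:,::-1])
    p=env.camera_params(n); print(n,p)
print(env.get_obs())
E
```

```text
pics
top {'fx': 412.64325130490596, 'fy': 412.64325130490596, 'cx': 275.75850034750545, 'cy': 204.4612226280954, 'k1': -0.033024589024453765, 'R': array([[-0.01781576, -0.99959694,  0.02210318],
       [-0.99326401,  0.01516272, -0.11487691],
       [ 0.11449546, -0.02400091, -0.9931338 ]]), 't': array([-0.19475993,  0.47457066,  1.17797965])}
scene {'fx': 451.0652784831363, 'fy': 451.0652784831363, 'cx': 273.7324058261297, 'cy': 215.2553468432718, 'k1': -0.00960060872664175, 'R': array([[ 0.3094009 ,  0.95086957, -0.01086962],
       [ 0.62915877, -0.21326454, -0.7474473 ],
       [-0.713043  ,  0.22442215, -0.66423217]]), 't': array([ 0.02644029, -0.26527841,  1.48112332])}
{'time_s': 0.1, 'qpos': array([-72.24535409,  18.43617023,  -4.01511824,  83.16758734,
         1.29576644,  78.54284621,  -3.26019047]), 'joint_velocities': array([ 0.03306886, -0.1827677 , -0.05531269, -0.24091505, -0.02252337,
        0.03278525, -0.01596754]), 'effort': array([-4.04057855e-04, -4.92573094e+01, -4.06060964e-01, -3.13399243e+01,
       -6.40728185e-02,  3.95986461e-02,  6.87056649e-05]), 'tool_pos': array([0.18937359, 0.62127312, 0.22155831]), 'tool_rot': array([1.79993581e+02, 1.01328111e-01, 7.30545062e+01]), 'force': array([ 0.84788297,  0.68739313, -0.28064106]), 'wrist_torque': array([ 0.0006775 , -0.00954176, -0.01258644]), 'grip_width': 0.08690940708941931}
```

View pics/top0.png

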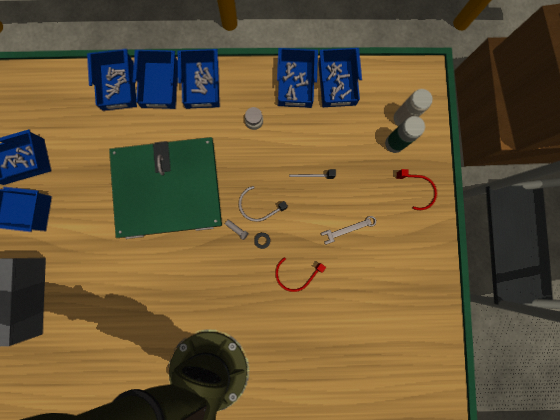

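View pics/scene0.png

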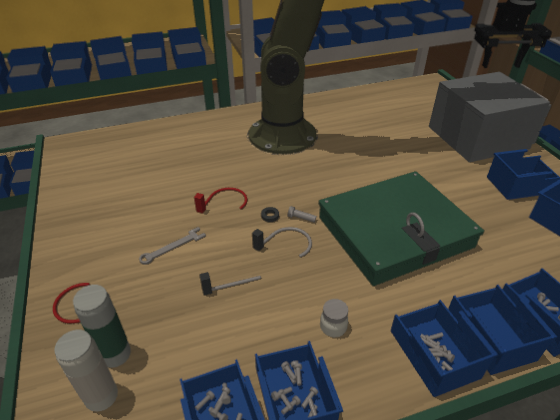

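The top view shows the steel hook with its post at (283,206), the straight pin at (331,174), two red hooks at (403,174) and (320,267), and the ring near (162,157). The steel C with the dark post at (283,206) fits the description, because the others are red or straight. I'll confirm it in an enlarged crop.

```bash
cat > h.py <<'E'
import numpy as np, cv2
from scipy.optimize import least_squares
from scipy.spatial.transform import Rotation as Ro
def proj(p,X):
    c=np.atleast_2d(X)@np.array(p["R"]).T+p["t"]; s=c[:,:2]/c[:,2:]
    s=s*(1+p["k1"]*(s**2).sum(1,keepdims=True))
    return s*[p["fx"],p["fy"]]+[p["cx"],p["cy"]]
def back(p,uv,z):
    "world point on plane z seen at pixel uv"
    K=np.array([[p["fx"],0,p["cx"]],[0,p["fy"],p["cy"]],[0,0,1]])
    s=cv2.undistortPoints(np.array([[uv]],float),K,np.array([p["k1"],0,0,0]))[0,0]
    R=np.array(p["R"]); d=R.T@[*s,1]; o=-R.T@p["t"]
    return o+d*(z-o[2])/d[2]
def hook_pts():
    a=np.radians(np.arange(90,-111,-5))
    bar=[(x,0,4) for x in range(12,60,4)]+[(60+50*np.cos(t),-50+50*np.sin(t),4) for t in a]
    return np.array(bar)/1e3
def place(P,x,y,yaw,z=0):
    return Ro.from_euler('z',yaw,degrees=True).apply(P)+[x,y,z]
E
python3 - <<'E'
import cv2
im=cv2.imread("pics/top0.png")[120:240,130:330]
cv2.imwrite("pics/crop1.png",cv2.resize(im,None,fx=4,fy=4,interpolation=cv2.INTER_CUBIC))
im=cv2.imread("pics/scene0.png")[170:290,240:440]
cv2.imwrite("pics/crop2.png",cv2.resize(im,None,fx=4,fy=4,interpolation=cv2.INTER_CUBIC))
E
```

```text
(no output)
```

View pics/crop1.png

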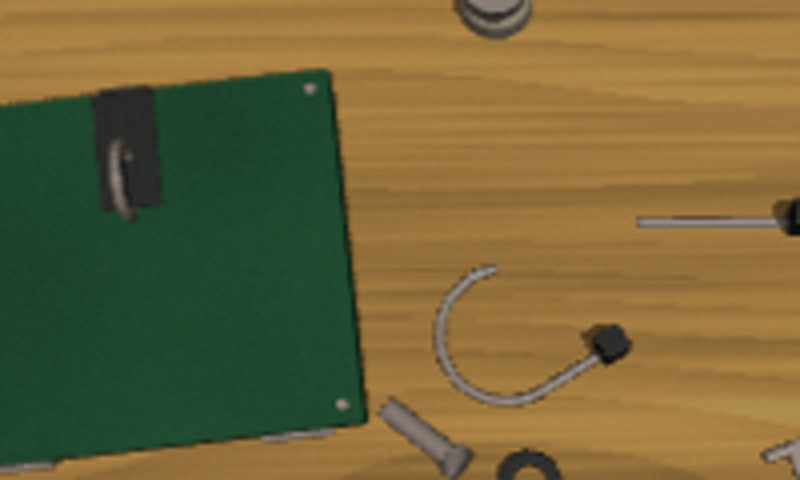

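View pics/crop2.png

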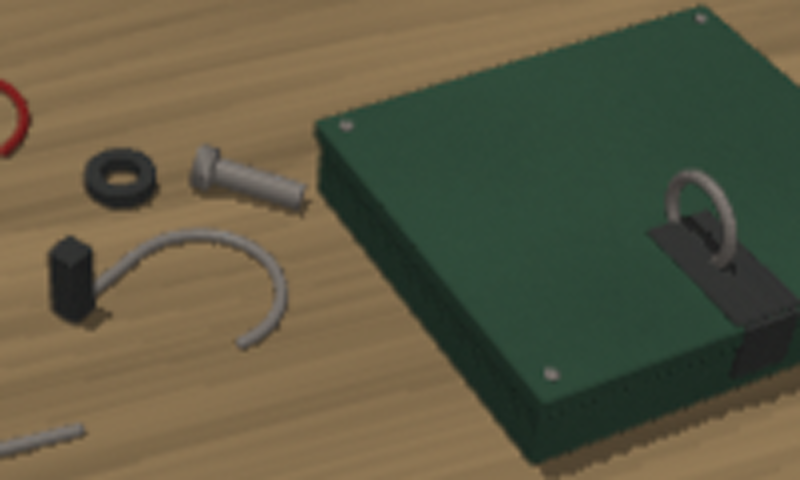

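The crops confirm the steel C-hook: its black post is at crop (610,343), its tip at (496,269), and its bar curves clockwise. The ring stands on the dark plate at crop (120,180), in line with the case's x. Next I'll fit both poses.

```bash
python3 - <<'E'
from h import *
from cell import env
pt,ps=env.camera_params("top"),env.camera_params("scene")
o=lambda L,c:(np.array(L,float)+.5)/4-.5+c
T=lambda L:o(L,[130,120]); S=lambda L:o(L,[240,170])
bt=T([(496,269),(465,278),(444,310),(440,340),(455,375),(485,397),(512,402),(545,390),(575,370),(597,357)])
bs=S([(240,345),(275,318),(284,285),(265,253),(235,238),(200,236),(160,245),(125,267),(100,288)])
H=hook_pts()
def cd(q,c):
    d=np.linalg.norm(q[:,None]-c[None],axis=2); i=d.argmin(1); return (q-c[i]).ravel()
def fh(v,sep=(1,1)):
    P=place(H,*v); a,b=proj(pt,P),proj(ps,P)
    # dense curves; tip anchored
    den=lambda c:np.array([np.interp(np.linspace(0,len(c)-1,800),range(len(c)),c[:,k]) for k in(0,1)]).T
    return np.r_[sep[0]*np.r_[cd(bt,den(a)),bt[0]-a[-1]],sep[1]*np.r_[cd(bs,den(b)),bs[0]-b[-1]]]
x0=back(pt,T([(610,343)])[0],.03)
for sep in((1,1),(1,0),(0,1)):
    r=least_squares(lambda v:fh(v,sep),[x0[0],x0[1],120],x_scale=[.01,.01,5],diff_step=1e-4)
    print("hook",sep,r.x,np.sqrt((r.fun**2).mean()))
t=np.radians(np.arange(-20,201,3)); ring=np.c_[26*np.cos(t),0*t,16+26*np.sin(t)]/1e3
rt=T([(122,140),(114,155),(113,170),(118,190),(124,212)])
rs=S([(673,210),(672,190),(690,173),(712,190),(727,215),(732,240),(725,262)])
C=np.array([(70,-150,0),(-190,-150,0),(-190,150,0)])/1e3
def fc(v,w=(1,1)):
    R=place(ring,*v,z=.06); K=place(C,*v,z=.06)
    return np.r_[(proj(pt,K[:2])-T([(328,70),(366,422)])).ravel()*w[0],(proj(ps,K)-S([(540,403),(317,124),(703,6)])).ravel()*w[0],
      w[1]*cd(rt,proj(pt,R)),w[1]*cd(rs,proj(ps,R))]
x0=back(pt,T([(120,180)])[0],.08)
for w in((1,1),(1,.0),(.0,1)):
    r=least_squares(lambda v:fc(v,w),[x0[0],x0[1],0],x_scale=[.01,.01,5],diff_step=1e-4)
    print("ring",w,r.x,np.sqrt((r.fun**2).mean()))
E
```

```text
hook (1, 1) [  0.46809332  -0.22130076 119.94080889] 0.5673770274991586
hook (1, 0) [  0.46665771  -0.22265158 120.27593562] 0.18529617709921542
hook (0, 1) [  0.46749331  -0.21901988 117.77562762] 0.23045488168551206
ring (1, 1) [0.58827568 0.12324946 5.47891898] 0.6274181683830564
ring (1, 0.0) [0.58772021 0.12254512 5.47235233] 0.47604444329330964
ring (0.0, 1) [0.58855426 0.12363268 5.83424893] 0.36982084423290557
```

```bash
cat >> h.py <<'E'
def rows(p,yaw,W,grip,k=1.0):
    """p,yaw: TCP start; W: list of (x,y,z,yaw) targets one per row -> prints rows in tool axes"""
    p=np.array(p,float)
    for i,w in enumerate(W):
        d=np.array(w[:3])-p; c,s=np.cos(np.radians(yaw)),np.sin(np.radians(yaw))
        dp=[c*d[0]+s*d[1], s*d[0]-c*d[1], -d[2]]; dy=w[3]-yaw
        print(i+1,'{"grip":%g,"dp":[%.3f,%.3f,%.3f],"rotation":[0,0,%.1f]},'%(grip,*dp,-dy))
        p=np.array(w[:3]); yaw=w[3]
def lin(a,b,n): return [tuple(np.array(a)+(np.array(b)-np.array(a))*i/n) for i in range(1,n+1)]
E
python3 - <<'E'
from h import *
from cell import env
s=env.get_obs(); p=s["tool_pos"]; y=s["tool_rot"][2]
az0,r0=np.degrees(np.arctan2(p[1],p[0])),np.hypot(p[0],p[1])
az1,r1=np.degrees(np.arctan2(-.221,.4675)),np.hypot(-.221,.4675)
n=28;W=[]
for i in range(1,n+1):
    f=i/n;a=np.radians(az0+f*(az1-az0));r=r0+f*(r1-r0)
    W.append((r*np.cos(a),r*np.sin(a),p[2],y+f*(29.5-y)))
rows(p,y,W,0.0)
E
```

```text
1 {"grip":0,"dp":[-0.006,0.040,-0.000],"rotation":[0,0,1.6]},
2 {"grip":0,"dp":[-0.007,0.039,-0.000],"rotation":[0,0,1.6]},
3 {"grip":0,"dp":[-0.009,0.038,-0.000],"rotation":[0,0,1.6]},
4 {"grip":0,"dp":[-0.010,0.038,-0.000],"rotation":[0,0,1.6]},
5 {"grip":0,"dp":[-0.011,0.037,-0.000],"rotation":[0,0,1.6]},
6 {"grip":0,"dp":[-0.012,0.036,-0.000],"rotation":[0,0,1.6]},
7 {"grip":0,"dp":[-0.013,0.036,-0.000],"rotation":[0,0,1.6]},
8 {"grip":0,"dp":[-0.015,0.035,-0.000],"rotation":[0,0,1.6]},
9 {"grip":0,"dp":[-0.016,0.034,-0.000],"rotation":[0,0,1.6]},
10 {"grip":0,"dp":[-0.017,0.033,-0.000],"rotation":[0,0,1.6]},
11 {"grip":0,"dp":[-0.018,0.033,-0.000],"rotation":[0,0,1.6]},
12 {"grip":0,"dp":[-0.019,0.032,-0.000],"rotation":[0,0,1.6]},
13 {"grip":0,"dp":[-0.020,0.031,-0.000],"rotation":[0,0,1.6]},
14 {"grip":0,"dp":[-0.021,0.030,-0.000],"rotation":[0,0,1.6]},
15 {"grip":0,"dp":[-0.021,0.029,-0.000],"rotation":[0,0,1.6]},
16 {"grip":0,"dp":[-0.022,0.028,-0.000],"rotation":[0,0,1.6]},
17 {"grip":0,"dp":[-0.023,0.027,-0.000],"rotation":[0,0,1.6]},
18 {"grip":0,"dp":[-0.024,0.026,-0.000],"rotation":[0,0,1.6]},
19 {"grip":0,"dp":[-0.025,0.025,-0.000],"rotation":[0,0,1.6]},
20 {"grip":0,"dp":[-0.025,0.024,-0.000],"rotation":[0,0,1.6]},
21 {"grip":0,"dp":[-0.026,0.023,-0.000],"rotation":[0,0,1.6]},
22 {"grip":0,"dp":[-0.026,0.021,-0.000],"rotation":[0,0,1.6]},
23 {"grip":0,"dp":[-0.027,0.020,-0.000],"rotation":[0,0,1.6]},
24 {"grip":0,"dp":[-0.027,0.019,-0.000],"rotation":[0,0,1.6]},
25 {"grip":0,"dp":[-0.028,0.018,-0.000],"rotation":[0,0,1.6]},
26 {"grip":0,"dp":[-0.028,0.017,-0.000],"rotation":[0,0,1.6]},
27 {"grip":0,"dp":[-0.028,0.016,-0.000],"rotation":[0,0,1.6]},
28 {"grip":0,"dp":[-0.029,0.015,-0.000],"rotation":[0,0,1.6]},
```

{"name": "carry_out", "arguments": {"plan": [{"grip": 0,"dp": [-0.006,0.04,0],"rotation": [0,0,1.6]},{"grip": 0,"dp": [-0.007,0.039,0],"rotation": [0,0,1.6]},{"grip": 0,"dp": [-0.009,0.038,0],"rotation": [0,0,1.6]},{"grip": 0,"dp": [-0.01,0.038,0],"rotation": [0,0,1.6]},{"grip": 0,"dp": [-0.011,0.037,0],"rotation": [0,0,1.6]},{"grip": 0,"dp": [-0.012,0.036,0],"rotation": [0,0,1.6]},{"grip": 0,"dp": [-0.013,0.036,0],"rotation": [0,0,1.6]},{"grip": 0,"dp": [-0.015,0.035,0],"rotation": [0,0,1.6]}], "force": 45}}

```text
time_s: 0.77
tool_pos: [0.4286, 0.4333, 0.214]
tool_rot: [-179.5, 0.5, 61.1]
force: [1.0, -0.2, -0.4]
grip_width: 0.0872
```

{"name": "carry_out", "arguments": {"plan": [{"grip": 0,"dp": [-0.016,0.034,-0.001],"rotation": [0,0,1.6]},{"grip": 0,"dp": [-0.017,0.033,-0.001],"rotation": [0,0,1.6]},{"grip": 0,"dp": [-0.018,0.033,-0.001],"rotation": [0,0,1.6]},{"grip": 0,"dp": [-0.019,0.032,-0.001],"rotation": [0,0,1.6]},{"grip": 0,"dp": [-0.02,0.031,-0.001],"rotation": [0,0,1.6]},{"grip": 0,"dp": [-0.021,0.03,-0.001],"rotation": [0,0,1.6]},{"grip": 0,"dp": [-0.021,0.029,-0.001],"rotation": [0,0,1.6]},{"grip": 0,"dp": [-0.022,0.028,-0.001],"rotation": [0,0,1.6]}]}}

```text
time_s: 1.43
tool_pos: [0.5511, 0.1502, 0.2176]
tool_rot: [-179.7, 0.9, 47.5]
force: [0.8, 0.6, 0.3]
grip_width: 0.0871
```

{"name": "carry_out", "arguments": {"plan": [{"grip": 0,"dp": [-0.023,0.027,0],"rotation": [0,0,1.6]},{"grip": 0,"dp": [-0.024,0.026,0],"rotation": [0,0,1.6]},{"grip": 0,"dp": [-0.025,0.025,0],"rotation": [0,0,1.6]},{"grip": 0,"dp": [-0.025,0.024,0],"rotation": [0,0,1.6]},{"grip": 0,"dp": [-0.026,0.023,0],"rotation": [0,0,1.6]},{"grip": 0,"dp": [-0.026,0.021,0],"rotation": [0,0,1.6]},{"grip": 0,"dp": [-0.027,0.02,0],"rotation": [0,0,1.6]},{"grip": 0,"dp": [0,0,0],"rotation": [0,0,0]}]}}

```text
time_s: 2.1
tool_pos: [0.5293, -0.1126, 0.2176]
tool_rot: [180.0, 1.3, 34.9]
force: [-1.1, -1.1, 0.3]
grip_width: 0.0872
```

```bash
python3 - <<'E'
from h import *
from cell import env
s=env.get_obs(); print(s["tool_pos"],s["tool_rot"],s["qpos"])
p=env.camera_params("wrist"); im=env.read_camera("wrist")
cv2.imwrite("pics/w1.png",im[:,:,::-1]); np.save("w1.npy",p,allow_pickle=True)
H=place(hook_pts(),.4675,-.221,119.5); print(proj(p,H[[0,-1]]), p["fx"],-p["R"].T@p["t"])
rows(s["tool_pos"],s["tool_rot"][2],lin((*s["tool_pos"],s["tool_rot"][2]),(.4675,-.221,.15,29.5),7),0)
E
```

```text
[ 0.52927443 -0.1126231   0.21759246] [179.98603031   1.33952926  34.87951107] [-19.74265567   6.04926167  30.56441764  99.37895923  -2.1665473
  76.34514752  46.11516935]
[[188.98545209 219.63286826]
 [274.71262755 201.76210761]] 341.4184165564942 [ 0.49307763 -0.05368559  0.38021597]
1 {"grip":0,"dp":[-0.016,0.008,0.010],"rotation":[0,0,0.8]},
2 {"grip":0,"dp":[-0.016,0.008,0.010],"rotation":[0,0,0.8]},
3 {"grip":0,"dp":[-0.016,0.008,0.010],"rotation":[0,0,0.8]},
4 {"grip":0,"dp":[-0.016,0.008,0.010],"rotation":[0,0,0.8]},
5 {"grip":0,"dp":[-0.016,0.009,0.010],"rotation":[0,0,0.8]},
6 {"grip":0,"dp":[-0.016,0.009,0.010],"rotation":[0,0,0.8]},
7 {"grip":0,"dp":[-0.015,0.009,0.010],"rotation":[0,0,0.8]},
```

View pics/w1.png

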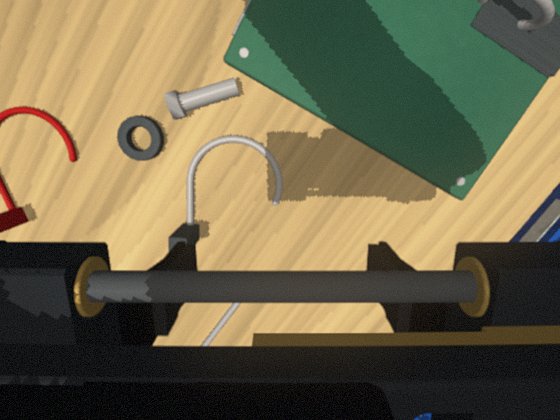

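The wrist view shows the hook's post at about (187,232) and its tip at (277,204). My prediction matches to about 2 px. I'm going above the post and levelling the pitch.

{"name": "carry_out", "arguments": {"plan": [{"grip": 0,"dp": [-0.016,0.008,0.01],"rotation": [0,0.2,0.8]},{"grip": 0,"dp": [-0.016,0.008,0.01],"rotation": [0,0.2,0.8]},{"grip": 0,"dp": [-0.016,0.008,0.01],"rotation": [0,0.2,0.8]},{"grip": 0,"dp": [-0.016,0.008,0.01],"rotation": [0,0.2,0.8]},{"grip": 0,"dp": [-0.016,0.009,0.01],"rotation": [0,0.2,0.8]},{"grip": 0,"dp": [-0.016,0.009,0.01],"rotation": [0,0.2,0.8]},{"grip": 0,"dp": [-0.015,0.009,0.01],"rotation": [0,0.2,0.8]},{"grip": 0,"dp": [0,0,0],"rotation": [0,0,0]}]}}

```text
time_s: 2.82
tool_pos: [0.4651, -0.217, 0.1413]
tool_rot: [-179.7, -0.3, 29.8]
force: [-0.8, -0.9, 0.7]
grip_width: 0.087
```

```bash
python3 - <<'E'
from h import *
from cell import env
p=np.load("w1.npy",allow_pickle=True).item(); H=hook_pts()
q=np.array([(190,222),(189,190),(197,158),(233,139),(268,155),(279,180),(277,203)],float)
den=lambda c:np.array([np.interp(np.linspace(0,len(c)-1,800),range(len(c)),c[:,k]) for k in(0,1)]).T
def f(v):
    a=den(proj(p,place(H,*v))); d=np.linalg.norm(q[:,None]-a[None],axis=2).argmin(1)
    return np.r_[(q-a[d]).ravel(),q[-1]-a[-1]]
r=least_squares(f,[.4675,-.221,119.5],x_scale=[.01,.01,5],diff_step=1e-4); print("hook",r.x,np.abs(r.fun).max())
s=env.get_obs(); print(s["tool_pos"],s["tool_rot"],s["qpos"])
b=.5*(r.x+[.4675,-.221,119.5]); print(b)
rows(s["tool_pos"],s["tool_rot"][2],lin((*s["tool_pos"],s["tool_rot"][2]),(b[0],b[1],.015,b[2]-90),7),0)
E
```

```text
hook [  0.47012395  -0.22230546 120.21613658] 1.6028344445562652
[ 0.4650653  -0.21701931  0.14129885] [-179.66080896   -0.27257706   29.75520259] [-11.96032322   5.30090698  36.36090545 109.42328614  -3.88303997
  66.46656338  55.59856087]
[  0.46881197  -0.22165273 119.85806829]
1 {"grip":0,"dp":[0.000,0.001,0.018],"rotation":[0,0,-0.0]},
2 {"grip":0,"dp":[0.000,0.001,0.018],"rotation":[0,0,-0.0]},
3 {"grip":0,"dp":[0.000,0.001,0.018],"rotation":[0,0,-0.0]},
4 {"grip":0,"dp":[0.000,0.001,0.018],"rotation":[0,0,-0.0]},
5 {"grip":0,"dp":[0.000,0.001,0.018],"rotation":[0,0,-0.0]},
6 {"grip":0,"dp":[0.000,0.001,0.018],"rotation":[0,0,-0.0]},
7 {"grip":0,"dp":[0.000,0.001,0.018],"rotation":[0,0,-0.0]},
```

{"name": "carry_out", "arguments": {"plan": [{"grip": 0,"dp": [0.001,0.001,0.018],"rotation": [0,0,0]},{"grip": 0,"dp": [0.0,0.001,0.018],"rotation": [0,0,0]},{"grip": 0,"dp": [0.0,0.001,0.018],"rotation": [0,0,0]},{"grip": 0,"dp": [0.001,0.001,0.018],"rotation": [0,0,0]},{"grip": 0,"dp": [0,0.001,0.018],"rotation": [0,0,0]},{"grip": 0,"dp": [0,0.001,0.018],"rotation": [0,0,0]},{"grip": 0,"dp": [0,0,0.012],"rotation": [0,0,0]},{"grip": 0,"dp": [0,0,0],"rotation": [0,0,0]}]}}

```text
time_s: 3.48
tool_pos: [0.4743, -0.2113, 0.0158]
tool_rot: [-179.5, -0.6, 30.3]
force: [0.1, 0.7, -0.0]
grip_width: 0.0868
```

{"name": "carry_out", "arguments": {"plan": [{"grip": 0,"dp": [-0.005,0.003,0],"rotation": [0,-0.3,0]},{"grip": 0,"dp": [-0.005,0.003,0],"rotation": [0,-0.3,0]},{"grip": 0,"dp": [0,0,0],"rotation": [0,0,0]}]}}

```text
time_s: 3.73
tool_pos: [0.4694, -0.22, 0.0162]
tool_rot: [-179.4, 0.1, 30.5]
force: [-0.4, -0.1, -0.4]
grip_width: 0.0868
```

{"name": "carry_out", "arguments": {"plan": [{"grip": 0.5,"dp": [-0.001,0.001,0],"rotation": [0,0,0.3]},{"grip": 1,"dp": [0,0,0],"rotation": [0,0,0]},{"grip": 1,"dp": [0,0,0],"rotation": [0,0,0]},{"grip": 1,"dp": [0,0,0],"rotation": [0,0,0]},{"grip": 1,"dp": [0,0,0],"rotation": [0,0,0]},{"grip": 1,"dp": [0,0,0],"rotation": [0,0,0]},{"grip": 1,"dp": [0,0,0],"rotation": [0,0,0]},{"grip": 1,"dp": [0,0,0],"rotation": [0,0,0]}], "force": 45}}

```text
time_s: 4.4
tool_pos: [0.4718, -0.2225, 0.0199]
tool_rot: [-179.6, -0.3, 30.2]
force: [0.5, 0.2, -1.7]
grip_width: 0.0415
```

{"name": "carry_out", "arguments": {"plan": [{"grip": 1,"dp": [0,0,-0.01],"rotation": [0,0,0]},{"grip": 1,"dp": [0,0,-0.02],"rotation": [0,0,0]},{"grip": 1,"dp": [0,0,-0.03],"rotation": [0,0,0]},{"grip": 1,"dp": [0,0,-0.03],"rotation": [0,0,0]},{"grip": 1,"dp": [0,0,-0.03],"rotation": [0,0,0]},{"grip": 1,"dp": [0,0,-0.01],"rotation": [0,0,0]},{"grip": 1,"dp": [0,0,0],"rotation": [0,0,0]},{"grip": 1,"dp": [0,0,0],"rotation": [0,0,0]}]}}

```text
time_s: 5.07
tool_pos: [0.4698, -0.2238, 0.1577]
tool_rot: [-179.5, -0.1, 30.1]
force: [-0.2, -0.0, 0.0]
grip_width: 0.0009
```

```bash
python3 - <<'E'
from h import *
from cell import env
s=env.get_obs(); print(s["tool_pos"],s["tool_rot"],s["force"],s["grip_width"],s["qpos"])
p=env.camera_params("wrist"); im=env.read_camera("wrist")
cv2.imwrite("pics/w2.png",im[:,:,::-1]); np.save("w2.npy",p,allow_pickle=True); np.save("s2.npy",s,allow_pickle=True)
tp=s["tool_pos"]; H=place(hook_pts(),tp[0],tp[1],s["tool_rot"][2]+90,tp[2]-.015); print(proj(p,H[[0,12,30,-1]]))
E
```

```text
[ 0.46981887 -0.22375591  0.15772184] [-1.79544149e+02 -1.21583542e-01  3.00626080e+01] [-0.19069458 -0.04774286  0.03655181] 0.0008805576552164533 [-11.94772029   5.55044304  36.99492332 107.25318373  -3.9703447
  68.65960786  56.44647815]
[[280.62135773 231.01687107]
 [280.48473757 139.50083344]
 [386.96197817  31.21096693]
 [467.87622742 173.56175254]]
```

View pics/w2.png

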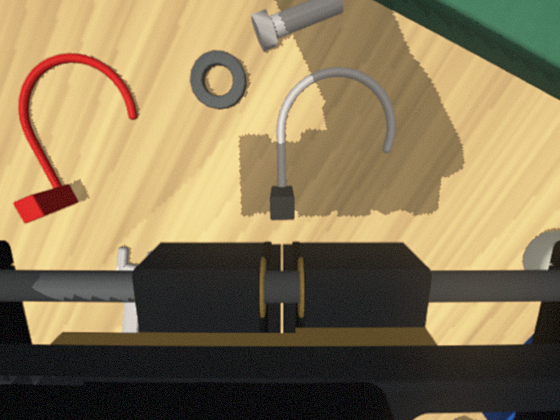

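The fingers were still closing when I lifted, so I lifted too early. The hook still stands on the table with its post top at (282,193–218). I'll refit it from this view and go down again.

```bash
python3 - <<'E'
from h import *
p=np.load("w2.npy",allow_pickle=True).item(); s=np.load("s2.npy",allow_pickle=True).item(); H=hook_pts()
q=np.array([(281,183),(281,145),(283,115),(302,83),(337,72),(372,84),(391,118),(387,149)],float)
den=lambda c:np.array([np.interp(np.linspace(0,len(c)-1,800),range(len(c)),c[:,k]) for k in(0,1)]).T
def f(v):
    a=den(proj(p,place(H,*v))); d=np.linalg.norm(q[:,None]-a[None],axis=2).argmin(1)
    return np.r_[(q-a[d]).ravel(),q[-1]-a[-1]]
r=least_squares(f,[.4675,-.221,119.5],x_scale=[.01,.01,5],diff_step=1e-4); print("hook",r.x,np.abs(r.fun).max())
for z in(0,.052):print(z,back(p,(282,205),z), proj(p,place(np.array([[0,0,z]]),*r.x)))
E
```

```text
hook [  0.46938836  -0.22163443 120.16134245] 1.1842318482871121
0 [ 0.47537335 -0.2304601   0.        ] [[281.20359859 194.20312367]]
0.052 [ 0.46896335 -0.21988458  0.052     ] [[281.37349876 207.0738283 ]]
```

{"name": "carry_out", "arguments": {"plan": [{"grip": 0.3,"dp": [0,0,0],"rotation": [0,0,0]},{"grip": 0.3,"dp": [0,0,0],"rotation": [0,0,0]},{"grip": 0.3,"dp": [0,0,0],"rotation": [0,0,0]},{"grip": 0.3,"dp": [0,0,0.015],"rotation": [0,0,0]},{"grip": 0.3,"dp": [0,0,0.015],"rotation": [0,0,0]},{"grip": 0.3,"dp": [0,0,0.015],"rotation": [0,0,0]},{"grip": 0.3,"dp": [0,0,0.015],"rotation": [0,0,0]},{"grip": 0.3,"dp": [0,0,0],"rotation": [0,0,0]}]}}

```text
time_s: 5.78
tool_pos: [0.4641, -0.2214, 0.0872]
tool_rot: [-179.0, 0.5, 30.0]
force: [-1.0, -0.0, 0.2]
grip_width: 0.0461
```

{"name": "carry_out", "arguments": {"plan": [{"grip": 0.3,"dp": [0.002,0.001,0.014],"rotation": [-0.3,0.2,0]},{"grip": 0.3,"dp": [0.002,0.001,0.014],"rotation": [-0.3,0.2,0]},{"grip": 0.3,"dp": [0.001,0.001,0.014],"rotation": [-0.3,0.1,0]},{"grip": 0.3,"dp": [0,0,0.014],"rotation": [0,0,0]},{"grip": 0.3,"dp": [0,0,0.012],"rotation": [0,0,0]},{"grip": 0.3,"dp": [0,0,0],"rotation": [0,0,0]}]}}

```text
time_s: 6.28
tool_pos: [0.4684, -0.2211, 0.0156]
tool_rot: [-179.8, 0.2, 30.0]
force: [-0.6, 0.6, -0.6]
grip_width: 0.0607
```

Well placed, within about 1 mm. Closing now.

{"name": "carry_out", "arguments": {"plan": [{"grip": 1,"dp": [0,0,0],"rotation": [0,0,0]},{"grip": 1,"dp": [0,0,0],"rotation": [0,0,0]},{"grip": 1,"dp": [0,0,0],"rotation": [0,0,0]},{"grip": 1,"dp": [0,0,0],"rotation": [0,0,0]},{"grip": 1,"dp": [0,0,0],"rotation": [0,0,0]},{"grip": 1,"dp": [0,0,0],"rotation": [0,0,0]},{"grip": 1,"dp": [0,0,0],"rotation": [0,0,0]},{"grip": 1,"dp": [0,0,0],"rotation": [0,0,0]}], "force": 50}}

```text
time_s: 6.95
tool_pos: [0.4705, -0.2221, 0.0189]
tool_rot: [-180.0, 0.1, 30.0]
force: [-0.5, -0.8, -1.7]
grip_width: 0.0196
```

{"name": "carry_out", "arguments": {"plan": [{"grip": 1,"dp": [0,0,-0.01],"rotation": [0,0,0]},{"grip": 1,"dp": [0,0,-0.02],"rotation": [0,0,0]},{"grip": 1,"dp": [0,0,-0.03],"rotation": [0,0,0]},{"grip": 1,"dp": [0,0,-0.03],"rotation": [0,0,0]},{"grip": 1,"dp": [0,0,-0.03],"rotation": [0,0,0]},{"grip": 1,"dp": [0,0,-0.02],"rotation": [0,0,0]},{"grip": 1,"dp": [0,0,0],"rotation": [0,0,0]},{"grip": 1,"dp": [0,0,0],"rotation": [0,0,0]}]}}

```text
time_s: 7.62
tool_pos: [0.466, -0.2217, 0.1647]
tool_rot: [-179.7, 0.5, 29.9]
force: [-1.0, -0.3, -3.1]
grip_width: 0.0197
```

```bash
python3 - <<'E'
from h import *
from cell import env
s=env.get_obs(); print(s["tool_pos"],s["tool_rot"],s["force"],s["grip_width"],s["qpos"])
p=env.camera_params("wrist"); im=env.read_camera("wrist")
cv2.imwrite("pics/w3.png",im[:,:,::-1]); np.save("w3.npy",p,allow_pickle=True); np.save("s3.npy",s,allow_pickle=True)
tp=s["tool_pos"]; H=place(hook_pts(),tp[0],tp[1],s["tool_rot"][2]+90,tp[2]-.018); print(proj(p,H[[0,12,30,-1]]))
rows(tp,s["tool_rot"][2],lin((*tp,s["tool_rot"][2]),(.539,.04,.16,40.5),10),1)
E
```

```text
[ 0.46604592 -0.2216503   0.16465054] [-179.70186499    0.48978618   29.86976997] [-0.96525772 -0.28256839 -3.10287194] 0.01965445898308842 [-13.00863794   4.71899756  37.35853733 107.1590701   -2.81519473
  69.63863144  55.13020401]
[[280.90315049 229.31762548]
 [280.79328238 139.20828693]
 [385.92233832  32.36122248]
 [466.30360892 173.03509199]]
1 {"grip":1,"dp":[0.019,-0.019,0.000],"rotation":[0,0,-1.1]},
2 {"grip":1,"dp":[0.020,-0.019,0.000],"rotation":[0,0,-1.1]},
3 {"grip":1,"dp":[0.020,-0.018,0.000],"rotation":[0,0,-1.1]},
4 {"grip":1,"dp":[0.020,-0.018,0.000],"rotation":[0,0,-1.1]},
5 {"grip":1,"dp":[0.021,-0.018,0.000],"rotation":[0,0,-1.1]},
6 {"grip":1,"dp":[0.021,-0.017,0.000],"rotation":[0,0,-1.1]},
7 {"grip":1,"dp":[0.021,-0.017,0.000],"rotation":[0,0,-1.1]},
8 {"grip":1,"dp":[0.022,-0.016,0.000],"rotation":[0,0,-1.1]},
9 {"grip":1,"dp":[0.022,-0.016,0.000],"rotation":[0,0,-1.1]},
10 {"grip":1,"dp":[0.022,-0.016,0.000],"rotation":[0,0,-1.1]},
```

View pics/w3.png

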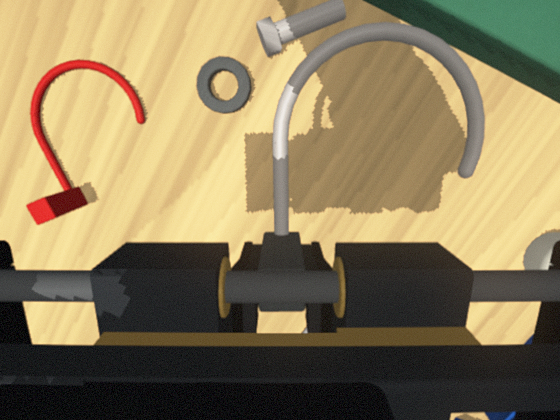

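The hook is held level: the tip at (467,172) matches the predicted (466,173), so the hook's yaw is the tool's yaw + 90 and its base is about 18 mm below the TCP. Moving to the pre-thread pose above the lid.

{"name": "carry_out", "arguments": {"plan": [{"grip": 1,"dp": [0.019,-0.019,0],"rotation": [0,0,-1.1]},{"grip": 1,"dp": [0.02,-0.019,0],"rotation": [0,0,-1.1]},{"grip": 1,"dp": [0.02,-0.018,0],"rotation": [0,0,-1.1]},{"grip": 1,"dp": [0.02,-0.018,0],"rotation": [0,0,-1.1]},{"grip": 1,"dp": [0.021,-0.018,0],"rotation": [0,0,-1.1]},{"grip": 1,"dp": [0.021,-0.017,0],"rotation": [0,0,-1.1]},{"grip": 1,"dp": [0.021,-0.017,0],"rotation": [0,0,-1.1]},{"grip": 1,"dp": [0.022,-0.016,0],"rotation": [0,0,-1.1]}]}}

```text
time_s: 8.33
tool_pos: [0.5148, -0.0133, 0.1486]
tool_rot: [-179.0, 1.7, 38.0]
force: [0.1, 0.2, -2.3]
grip_width: 0.0198
```

{"name": "carry_out", "arguments": {"plan": [{"grip": 1,"dp": [0.022,-0.016,0],"rotation": [0,0,-1.1]},{"grip": 1,"dp": [0.022,-0.016,0],"rotation": [0,0,-1.1]},{"grip": 1,"dp": [0,0,0],"rotation": [0,0,0]},{"grip": 1,"dp": [0,0,0],"rotation": [0,0,0]}]}}

```text
time_s: 8.67
tool_pos: [0.525, 0.0491, 0.1384]
tool_rot: [-178.5, 2.3, 41.0]
force: [0.0, -1.7, -2.0]
grip_width: 0.0196
```

```bash
python3 - <<'E'
from h import *
from cell import env
s=env.get_obs(); print(s["tool_pos"],s["tool_rot"],s["force"],s["grip_width"],s["qpos"])
p=env.camera_params("wrist"); im=env.read_camera("wrist")
cv2.imwrite("pics/w4.png",im[:,:,::-1]); np.save("w4.npy",p,allow_pickle=True); np.save("s4.npy",s,allow_pickle=True)
t=np.radians(np.arange(-20,201,20)); ring=np.c_[26*np.cos(t),0*t,16+26*np.sin(t)]/1e3
print(proj(p,place(ring,.588,.123,5.5,.06)).round())
E
```

```text
[0.52502286 0.04908629 0.13840956] [-178.4921401     2.32531964   40.95790236] [ 0.04351288 -1.70839456 -2.03057929] 0.01956226652882145 [-29.47885187   9.21097264  23.37973985 105.16693397  -3.8084652
  69.18448148  36.08800217]
[[449. 224.]
 [456. 229.]
 [461. 231.]
 [461. 231.]
 [457. 227.]
 [449. 221.]
 [438. 212.]
 [425. 203.]
 [413. 194.]
 [403. 188.]
 [397. 185.]
 [395. 184.]]
```

View pics/w4.png

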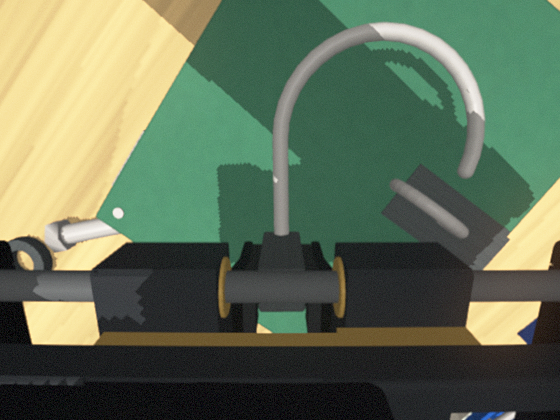

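The ring appears from (395,183) to (464,233), as predicted, so its pose estimate is good to about 2 mm. The tip at (466,172) is on its +y side. I'll level the tool, turn slightly back for tip clearance, then descend.

```bash
cat >> h.py <<'E'
RING=(.588,.123,5.5)
def wp(th,z):
    "TCP target for hook yaw th in the ring frame with arc about the ring-side centre"
    C=place(np.array([[-.05,0,0]]),*RING)[0]; yw=RING[2]+th
    q=C+Ro.from_euler('z',yw,degrees=True).apply([-.06,.05,0])
    return (q[0],q[1],z,yw-90)
def plan(W,grip=1):
    from cell import env
    s=env.get_obs(); r=s["tool_rot"]; print(s["tool_pos"].round(4),r.round(1),"F",s["force"].round(1),s["grip_width"].round(4))
    print("level: wx %.1f wy %.1f"%(-((r[0]+360)%360-180), r[1])); rows(s["tool_pos"],r[2],W,grip)
    yw=r[2]+90; q=s["tool_pos"]-[0,0,.018]
    t=place(np.array([[.043,-.097,.004],[.110,-.05,.004]]),q[0],q[1],yw,q[2])-[*RING[:2],.06]
    print("tip,crown in ring frame mm",(Ro.from_euler('z',-RING[2],degrees=True).apply(t)*1e3).round(1).tolist(),"th",round(yw-RING[2],1))
E
python3 - <<'E'
from h import *
from cell import env
s=env.get_obs()
plan(lin((*s["tool_pos"],s["tool_rot"][2]),wp(132,.135),4)+lin(wp(132,.135),wp(132,.084),4))
print(wp(132,.084))
E
```

```text
Traceback (most recent call last):
  File "h.py", line 37, in plan
    s=env.get_obs(); r=s["tool_rot"]; print(s["tool_pos"].round(4),r.round(1),"F",s["force"].round(1),s["grip_width"].round(4))
                                                                                                      ^^^^^^^^^^^^^^^^^^^^^
AttributeError: 'float' object has no attribute 'round'
```

```bash
sed -i 's/s\["grip_width"\].round(4)/round(s["grip_width"],4)/' h.py
python3 - <<'E'
from h import *
from cell import env
s=env.get_obs()
plan(lin((*s["tool_pos"],s["tool_rot"][2]),wp(132,.135),4)+lin(wp(132,.135),wp(132,.084),4))
print(wp(132,.084))
E
```

```text
[0.5247 0.05   0.1381] [-178.4    2.3   41. ] F [-0.1  0.9 -3.2] 0.0199
level: wx -1.6 wy 2.3
1 {"grip":1,"dp":[0.003,0.006,0.001],"rotation":[0,0,-1.6]},
2 {"grip":1,"dp":[0.003,0.006,0.001],"rotation":[0,0,-1.6]},
3 {"grip":1,"dp":[0.003,0.006,0.001],"rotation":[0,0,-1.6]},
4 {"grip":1,"dp":[0.003,0.006,0.001],"rotation":[0,0,-1.6]},
5 {"grip":1,"dp":[0.000,0.000,0.013],"rotation":[0,0,-0.0]},
6 {"grip":1,"dp":[0.000,0.000,0.013],"rotation":[0,0,-0.0]},
7 {"grip":1,"dp":[0.000,0.000,0.013],"rotation":[0,0,-0.0]},
8 {"grip":1,"dp":[0.000,0.000,0.013],"rotation":[0,0,-0.0]},
tip,crown in ring frame mm [[-16.0, 24.8, 64.1], [-93.2, 52.0, 64.1]] th 125.5
(np.float64(0.5486873199094655), np.float64(0.040808433076543), 0.084, 47.5)
```

{"name": "carry_out", "arguments": {"plan": [{"grip": 1,"dp": [0.003,0.006,0],"rotation": [-0.4,0.6,-1.6]},{"grip": 1,"dp": [0.003,0.006,0],"rotation": [-0.4,0.6,-1.6]},{"grip": 1,"dp": [0.003,0.006,0],"rotation": [-0.4,0.6,-1.6]},{"grip": 1,"dp": [0.003,0.006,0],"rotation": [-0.4,0.5,-1.6]},{"grip": 1,"dp": [0,0,0],"rotation": [0,0,0]},{"grip": 1,"dp": [0,0,0],"rotation": [0,0,0]}]}}

```text
time_s: 9.22
tool_pos: [0.5453, 0.0335, 0.1305]
tool_rot: [-179.6, 0.5, 47.1]
force: [-0.9, 0.9, -3.3]
grip_width: 0.0196
```

```bash
python3 - <<'E'
from h import *
from cell import env
s=env.get_obs()
plan(lin((*s["tool_pos"],s["tool_rot"][2]),wp(132,.084),6))
E
```

```text
[0.5453 0.0335 0.1305] [-179.6    0.5   47.1] F [-0.9  0.9 -3.3] 0.0196
level: wx -0.4 wy 0.5
1 {"grip":1,"dp":[0.001,-0.000,0.008],"rotation":[0,0,-0.1]},
2 {"grip":1,"dp":[0.001,-0.000,0.008],"rotation":[0,0,-0.1]},
3 {"grip":1,"dp":[0.001,-0.000,0.008],"rotation":[0,0,-0.1]},
4 {"grip":1,"dp":[0.001,-0.000,0.008],"rotation":[0,0,-0.1]},
5 {"grip":1,"dp":[0.001,-0.000,0.008],"rotation":[0,0,-0.1]},
6 {"grip":1,"dp":[0.001,-0.000,0.008],"rotation":[0,0,-0.1]},
tip,crown in ring frame mm [[-7.1, 11.6, 56.5], [-86.8, 30.5, 56.5]] th 131.6
```

{"name": "carry_out", "arguments": {"plan": [{"grip": 1,"dp": [0.004,-0.001,0],"rotation": [-0.2,0.2,0]},{"grip": 1,"dp": [0.004,-0.001,0],"rotation": [-0.2,0.2,0]},{"grip": 1,"dp": [0,0,0],"rotation": [0,0,-0.3]},{"grip": 1,"dp": [0,0,0.008],"rotation": [0,0,0]},{"grip": 1,"dp": [0,0,0.008],"rotation": [0,0,0]},{"grip": 1,"dp": [0,0,0],"rotation": [0,0,0]}]}}

```text
time_s: 9.72
tool_pos: [0.5479, 0.0407, 0.1121]
tool_rot: [-179.9, 0.2, 47.2]
force: [-0.6, -0.7, -3.4]
grip_width: 0.0197
```

```bash
python3 - <<'E'
from h import *
from cell import env
s=env.get_obs()
plan(lin((*s["tool_pos"],s["tool_rot"][2]),wp(132,.084),4))
E
```

```text
[0.5479 0.0407 0.1121] [-179.9    0.2   47.2] F [-0.6 -0.7 -3.4] 0.0197
level: wx -0.1 wy 0.2
1 {"grip":1,"dp":[0.000,0.000,0.007],"rotation":[0,0,-0.1]},
2 {"grip":1,"dp":[0.000,0.000,0.007],"rotation":[0,0,-0.1]},
3 {"grip":1,"dp":[0.000,0.000,0.007],"rotation":[0,0,-0.1]},
4 {"grip":1,"dp":[0.000,0.000,0.007],"rotation":[0,0,-0.1]},
tip,crown in ring frame mm [[-4.0, 18.6, 38.1], [-83.7, 37.3, 38.1]] th 131.7
```

{"name": "carry_out", "arguments": {"plan": [{"grip": 1,"dp": [0,0,0.007],"rotation": [0,0,0]},{"grip": 1,"dp": [0,0,0.007],"rotation": [0,0,0]},{"grip": 1,"dp": [0,0,0.007],"rotation": [0,0,0]},{"grip": 1,"dp": [0,0,0.005],"rotation": [0,0,0]},{"grip": 1,"dp": [0,0,0],"rotation": [0,0,0]}]}}

```text
time_s: 10.13
tool_pos: [0.5468, 0.0407, 0.082]
tool_rot: [-179.9, 0.3, 47.2]
force: [0.3, 1.5, -3.1]
grip_width: 0.0197
```

```bash
python3 - <<'E'
from h import *
from cell import env
s=env.get_obs()
plan([wp(t,.084) for t in range(127,86,-5)])
p=env.camera_params("wrist"); im=env.read_camera("wrist")
cv2.imwrite("pics/w5.png",im[:,:,::-1])
E
```

```text
[0.5468 0.0407 0.082 ] [-179.9    0.3   47.2] F [ 0.3  1.5 -3.1] 0.0197
level: wx -0.1 wy 0.3
1 {"grip":1,"dp":[-0.004,-0.003,-0.002],"rotation":[0,0,4.7]},
2 {"grip":1,"dp":[-0.005,-0.005,-0.000],"rotation":[0,0,5.0]},
3 {"grip":1,"dp":[-0.005,-0.005,-0.000],"rotation":[0,0,5.0]},
4 {"grip":1,"dp":[-0.005,-0.005,-0.000],"rotation":[0,0,5.0]},
5 {"grip":1,"dp":[-0.005,-0.005,-0.000],"rotation":[0,0,5.0]},
6 {"grip":1,"dp":[-0.005,-0.005,-0.000],"rotation":[0,0,5.0]},
7 {"grip":1,"dp":[-0.005,-0.005,-0.000],"rotation":[0,0,5.0]},
8 {"grip":1,"dp":[-0.005,-0.005,-0.000],"rotation":[0,0,5.0]},
9 {"grip":1,"dp":[-0.005,-0.005,-0.000],"rotation":[0,0,5.0]},
tip,crown in ring frame mm [[-5.1, 18.7, 8.0], [-84.8, 37.4, 8.0]] th 131.7
```

View pics/w5.png

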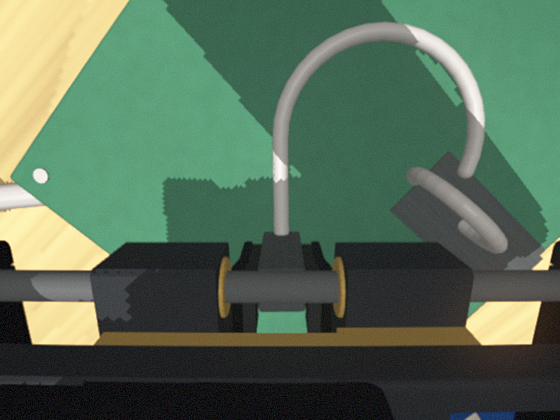

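The tip at (467,172) sits in front of the ring, whose top arc runs (412,172)–(503,247), and it points at the opening. I'll start threading.

{"name": "carry_out", "arguments": {"plan": [{"grip": 1,"dp": [-0.004,-0.003,-0.001],"rotation": [0,0.1,4.7]},{"grip": 1,"dp": [-0.005,-0.005,-0.001],"rotation": [0,0.1,5]},{"grip": 1,"dp": [-0.005,-0.005,0],"rotation": [0,0.1,5]},{"grip": 1,"dp": [0,0,0],"rotation": [0,0,0]}]}}

```text
time_s: 10.52
tool_pos: [0.5282, 0.0406, 0.0847]
tool_rot: [-180.0, -0.0, 31.9]
force: [-0.1, -0.3, -3.5]
grip_width: 0.0195
```

```bash
python3 - <<'E'
from h import *
from cell import env
plan([wp(t,.084) for t in range(112,80,-5)])
E
```

```text
[0.5282 0.0406 0.0847] [-180.    -0.    31.9] F [-0.1 -0.3 -3.5] 0.0195
level: wx -0.0 wy -0.0
1 {"grip":1,"dp":[-0.005,-0.005,0.001],"rotation":[0,0,4.4]},
2 {"grip":1,"dp":[-0.005,-0.005,-0.000],"rotation":[0,0,5.0]},
3 {"grip":1,"dp":[-0.005,-0.005,-0.000],"rotation":[0,0,5.0]},
4 {"grip":1,"dp":[-0.005,-0.005,-0.000],"rotation":[0,0,5.0]},
5 {"grip":1,"dp":[-0.005,-0.005,-0.000],"rotation":[0,0,5.0]},
6 {"grip":1,"dp":[-0.005,-0.005,-0.000],"rotation":[0,0,5.0]},
7 {"grip":1,"dp":[-0.005,-0.005,-0.000],"rotation":[0,0,5.0]},
tip,crown in ring frame mm [[0.4, 5.3, 10.7], [-71.5, 44.5, 10.7]] th 116.4
```

Tracking is exact and the force is only the hook's weight, so I'm continuing.

{"name": "carry_out", "arguments": {"plan": [{"grip": 1,"dp": [-0.005,-0.005,0],"rotation": [0,0,4.4]},{"grip": 1,"dp": [-0.005,-0.005,0],"rotation": [0,0.1,5]},{"grip": 1,"dp": [-0.005,-0.005,0],"rotation": [0,0,5]},{"grip": 1,"dp": [-0.005,-0.005,0],"rotation": [0,0.1,5]},{"grip": 1,"dp": [0,0,0],"rotation": [0,0,0]}]}}

```text
time_s: 10.93
tool_pos: [0.5036, 0.0503, 0.0865]
tool_rot: [-179.9, -0.5, 12.3]
force: [0.0, 0.2, -3.1]
grip_width: 0.0196
```

```bash
python3 - <<'E'
from h import *
from cell import env
plan([wp(t,.084) for t in range(92,56,-5)])
E
```

```text
[0.5036 0.0503 0.0865] [-179.9   -0.5   12.3] F [ 0.   0.2 -3.1] 0.0196
level: wx -0.1 wy -0.5
1 {"grip":1,"dp":[-0.006,-0.003,0.003],"rotation":[0,0,4.8]},
2 {"grip":1,"dp":[-0.005,-0.005,-0.000],"rotation":[0,0,5.0]},
3 {"grip":1,"dp":[-0.005,-0.005,-0.000],"rotation":[0,0,5.0]},
4 {"grip":1,"dp":[-0.005,-0.005,-0.000],"rotation":[0,0,5.0]},
5 {"grip":1,"dp":[-0.005,-0.005,-0.000],"rotation":[0,0,5.0]},
6 {"grip":1,"dp":[-0.005,-0.005,-0.000],"rotation":[0,0,5.0]},
7 {"grip":1,"dp":[-0.005,-0.005,-0.000],"rotation":[0,0,5.0]},
8 {"grip":1,"dp":[-0.005,-0.005,-0.000],"rotation":[0,0,5.0]},
tip,crown in ring frame mm [[0.2, -10.2, 12.5], [-54.3, 50.8, 12.5]] th 96.8
```

{"name": "carry_out", "arguments": {"plan": [{"grip": 1,"dp": [-0.006,-0.003,0.002],"rotation": [0,-0.2,4.8]},{"grip": 1,"dp": [-0.005,-0.005,0.001],"rotation": [0,-0.2,5]},{"grip": 1,"dp": [-0.005,-0.005,0],"rotation": [0,-0.1,5]},{"grip": 1,"dp": [-0.005,-0.005,0],"rotation": [0,0,5]},{"grip": 1,"dp": [-0.005,-0.005,0],"rotation": [0,0,5]},{"grip": 1,"dp": [0,0,0],"rotation": [0,0,0]}]}}

```text
time_s: 11.43
tool_pos: [0.4808, 0.0715, 0.0856]
tool_rot: [-179.8, -0.2, -12.2]
force: [-0.3, 0.6, -2.3]
grip_width: 0.0196
```

```bash
python3 - <<'E'
from h import *
from cell import env
plan([wp(t,.084) for t in range(67,30,-5)])
E
```

```text
[0.4808 0.0715 0.0856] [-179.8   -0.2  -12.2] F [-0.3  0.6 -2.3] 0.0196
level: wx -0.2 wy -0.2
1 {"grip":1,"dp":[-0.009,-0.003,0.002],"rotation":[0,0,5.3]},
2 {"grip":1,"dp":[-0.005,-0.005,-0.000],"rotation":[0,0,5.0]},
3 {"grip":1,"dp":[-0.005,-0.005,-0.000],"rotation":[0,0,5.0]},
4 {"grip":1,"dp":[-0.005,-0.005,-0.000],"rotation":[0,0,5.0]},
5 {"grip":1,"dp":[-0.005,-0.005,-0.000],"rotation":[0,0,5.0]},
6 {"grip":1,"dp":[-0.005,-0.005,-0.000],"rotation":[0,0,5.0]},
7 {"grip":1,"dp":[-0.005,-0.005,-0.000],"rotation":[0,0,5.0]},
8 {"grip":1,"dp":[-0.005,-0.005,-0.000],"rotation":[0,0,5.0]},
tip,crown in ring frame mm [[-6.2, -29.6, 11.6], [-30.5, 48.6, 11.6]] th 72.3
```

{"name": "carry_out", "arguments": {"plan": [{"grip": 1,"dp": [-0.007,-0.003,0.001],"rotation": [-0.1,-0.1,5.3]},{"grip": 1,"dp": [-0.007,-0.005,0.001],"rotation": [-0.1,-0.1,5]},{"grip": 1,"dp": [-0.005,-0.005,0],"rotation": [0,0,5]},{"grip": 1,"dp": [-0.005,-0.005,0],"rotation": [0,0,5]},{"grip": 1,"dp": [-0.005,-0.005,0],"rotation": [0,0,5]},{"grip": 1,"dp": [0,0,0],"rotation": [0,0,0]}]}}

```text
time_s: 11.93
tool_pos: [0.4673, 0.1016, 0.0853]
tool_rot: [-179.9, -0.3, -36.8]
force: [0.1, 0.5, -2.0]
grip_width: 0.0196
```

```bash
python3 - <<'E'
from h import *
from cell import env
plan([wp(t,.084) for t in range(42,10,-5)])
print(env.get_obs()["qpos"])
E
```

```text
[0.4673 0.1016 0.0853] [-179.9   -0.3  -36.8] F [ 0.1  0.5 -2. ] 0.0196
level: wx -0.1 wy -0.3
1 {"grip":1,"dp":[-0.009,-0.001,0.001],"rotation":[0,0,5.7]},
2 {"grip":1,"dp":[-0.005,-0.005,-0.000],"rotation":[0,0,5.0]},
3 {"grip":1,"dp":[-0.005,-0.005,-0.000],"rotation":[0,0,5.0]},
4 {"grip":1,"dp":[-0.005,-0.005,-0.000],"rotation":[0,0,5.0]},
5 {"grip":1,"dp":[-0.005,-0.005,-0.000],"rotation":[0,0,5.0]},
6 {"grip":1,"dp":[-0.005,-0.005,-0.000],"rotation":[0,0,5.0]},
7 {"grip":1,"dp":[-0.005,-0.005,-0.000],"rotation":[0,0,5.0]},
tip,crown in ring frame mm [[-21.5, -43.2, 11.3], [-11.2, 38.0, 11.3]] th 47.7
[-40.11395904   3.87084586  25.50876375 117.29754765  -1.79801437
  58.93854685 -50.54145408]
```

{"name": "carry_out", "arguments": {"plan": [{"grip": 1,"dp": [-0.007,-0.002,0.001],"rotation": [0,-0.2,5.4]},{"grip": 1,"dp": [-0.007,-0.004,0],"rotation": [0,-0.1,5.2]},{"grip": 1,"dp": [-0.005,-0.005,0],"rotation": [0,0,5.1]},{"grip": 1,"dp": [-0.005,-0.005,0],"rotation": [0,0,5]},{"grip": 1,"dp": [-0.005,-0.005,0],"rotation": [0,0,5]},{"grip": 1,"dp": [0,0,0],"rotation": [0,0,0]}]}}

```text
time_s: 12.43
tool_pos: [0.4673, 0.1334, 0.0856]
tool_rot: [-179.7, -0.0, -61.6]
force: [1.0, 0.2, -2.7]
grip_width: 0.0194
```

```bash
python3 - <<'E'
from h import *
from cell import env
plan([wp(t,.084) for t in (17,12,7,3,0)])
E
```

```text
[0.4673 0.1334 0.0856] [-179.7   -0.   -61.6] F [ 1.   0.2 -2.7] 0.0194
level: wx -0.3 wy -0.0
1 {"grip":1,"dp":[-0.009,-0.001,0.002],"rotation":[0,0,5.9]},
2 {"grip":1,"dp":[-0.005,-0.005,-0.000],"rotation":[0,0,5.0]},
3 {"grip":1,"dp":[-0.005,-0.005,-0.000],"rotation":[0,0,5.0]},
4 {"grip":1,"dp":[-0.004,-0.004,-0.000],"rotation":[0,0,4.0]},
5 {"grip":1,"dp":[-0.003,-0.003,-0.000],"rotation":[0,0,3.0]},
tip,crown in ring frame mm [[-41.7, -50.7, 11.6], [1.7, 18.7, 11.6]] th 22.9
```

{"name": "carry_out", "arguments": {"plan": [{"grip": 1,"dp": [-0.007,-0.002,0.001],"rotation": [-0.1,0,5.4]},{"grip": 1,"dp": [-0.007,-0.004,0.001],"rotation": [-0.1,0,5.3]},{"grip": 1,"dp": [-0.005,-0.005,0],"rotation": [-0.1,0,5.2]},{"grip": 1,"dp": [-0.004,-0.004,0],"rotation": [0,0,4]},{"grip": 1,"dp": [-0.003,-0.003,0],"rotation": [0,0,3]},{"grip": 1,"dp": [0,0,0],"rotation": [0,0,0]},{"grip": 1,"dp": [0,0,0],"rotation": [0,0,0]}]}}

```text
time_s: 13.02
tool_pos: [0.4794, 0.158, 0.0842]
tool_rot: [-179.9, -0.2, -82.9]
force: [0.2, 0.2, -2.9]
grip_width: 0.0196
```

```bash
python3 - <<'E'
from h import *
from cell import env
plan([wp(0,.084),wp(0,.078)])
p=env.camera_params("wrist"); im=env.read_camera("wrist"); cv2.imwrite("pics/w6.png",im[:,:,::-1])
E
```

```text
[0.4794 0.158  0.0842] [-179.9   -0.2  -82.9] F [ 0.2  0.2 -2.9] 0.0196
level: wx -0.1 wy -0.2
1 {"grip":1,"dp":[-0.005,0.005,0.000],"rotation":[0,0,1.6]},
2 {"grip":1,"dp":[0.000,-0.000,0.006],"rotation":[0,0,-0.0]},
tip,crown in ring frame mm [[-59.1, -50.5, 10.2], [6.6, -1.6, 10.2]] th 1.6
```

View pics/w6.png

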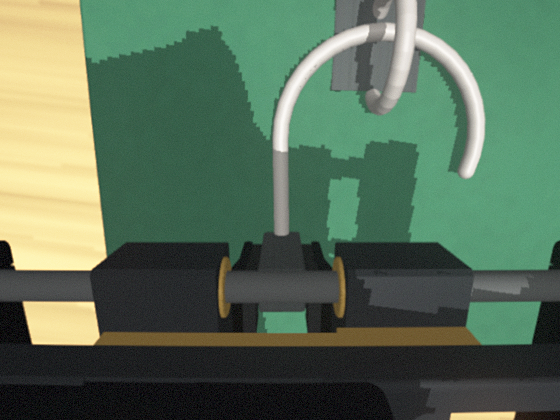

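The bar is through the ring: the ring foot is at (378,103) and the bar passes under it at (378,30). I'll correct about 6 mm and lower to the lid.

{"name": "carry_out", "arguments": {"plan": [{"grip": 1,"dp": [-0.002,0.003,0],"rotation": [0,-0.1,0.8]},{"grip": 1,"dp": [-0.003,0.003,0],"rotation": [0,-0.1,0.8]},{"grip": 1,"dp": [0,0,0.003],"rotation": [0,0,0]},{"grip": 1,"dp": [0,0,0.002],"rotation": [0,0,0]},{"grip": 1,"dp": [0,0,0],"rotation": [0,0,0]},{"grip": 1,"dp": [0,0,0],"rotation": [0,0,0]}]}}

```text
time_s: 13.57
tool_pos: [0.4718, 0.1608, 0.0788]
tool_rot: [-179.9, 0.1, -84.2]
force: [0.3, 0.9, -2.4]
grip_width: 0.0196
```

```bash
python3 - <<'E'
from h import *
from cell import env
plan([wp(0,.078)])
E
```

```text
[0.4718 0.1608 0.0788] [-1.799e+02  1.000e-01 -8.420e+01] F [ 0.3  0.9 -2.4] 0.0196
level: wx -0.1 wy 0.1
1 {"grip":1,"dp":[-0.001,-0.002,0.001],"rotation":[0,0,0.3]},
tip,crown in ring frame mm [[-68.6, -48.0, 4.8], [-1.8, -0.7, 4.8]] th 0.3
```

{"name": "carry_out", "arguments": {"plan": [{"grip": 1,"dp": [-0.001,-0.001,0.001],"rotation": [0,0,0]},{"grip": 1,"dp": [0,0,0.001],"rotation": [0,0,0]},{"grip": 1,"dp": [0,0,0.001],"rotation": [0,0,0]},{"grip": 1,"dp": [0,0,0],"rotation": [0,0,0]}]}}

```text
time_s: 13.9
tool_pos: [0.4723, 0.1611, 0.0792]
tool_rot: [179.9, 0.1, -84.2]
force: [-0.1, -0.6, -2.6]
grip_width: 0.02
```

{"name": "carry_out", "arguments": {"plan": [{"grip": 1,"dp": [0,0,0.002],"rotation": [0,0,0]},{"grip": 1,"dp": [0,0,0.002],"rotation": [0,0,0]},{"grip": 1,"dp": [0,0,0.002],"rotation": [0,0,0]}]}}

```text
time_s: 14.15
tool_pos: [0.4728, 0.1613, 0.0787]
tool_rot: [179.8, 0.2, -84.2]
force: [-7.5, -2.4, 16.6]
grip_width: 0.0196
```

The force rose by about 19 N, so the hook is resting on the lid. I'll ease off and release.

{"name": "carry_out", "arguments": {"plan": [{"grip": 1,"dp": [0,0,0],"rotation": [0,0,0]},{"grip": 1,"dp": [0,0,0],"rotation": [0,0,0]}]}}

```text
time_s: 14.32
tool_pos: [0.4735, 0.1615, 0.0797]
tool_rot: [179.9, 0.2, -84.2]
force: [0.9, 0.7, -3.1]
grip_width: 0.0194
```

{"name": "carry_out", "arguments": {"plan": [{"grip": 0.4,"dp": [0,0,0],"rotation": [0,0,0]},{"grip": 0.4,"dp": [0,0,0],"rotation": [0,0,0]},{"grip": 0.4,"dp": [0,0,0],"rotation": [0,0,0]},{"grip": 0.4,"dp": [0,0,0],"rotation": [0,0,0]},{"grip": 0.4,"dp": [0,0,0],"rotation": [0,0,0]},{"grip": 0.4,"dp": [0,0,0],"rotation": [0,0,0]},{"grip": 0.4,"dp": [0,0,0],"rotation": [0,0,0]},{"grip": 0.4,"dp": [0,0,0],"rotation": [0,0,0]}]}}

```text
time_s: 14.98
tool_pos: [0.4751, 0.1621, 0.0795]
tool_rot: [-179.9, 0.2, -84.1]
force: [0.6, 0.2, 0.9]
grip_width: 0.0516
```

{"name": "carry_out", "arguments": {"plan": [{"grip": 0.4,"dp": [0,0,-0.01],"rotation": [0,0,0]},{"grip": 0.4,"dp": [0,0,-0.015],"rotation": [0,0,0]},{"grip": 0.4,"dp": [0,0,-0.015],"rotation": [0,0,0]},{"grip": 0.4,"dp": [0,0,-0.02],"rotation": [0,0,0]},{"grip": 0.4,"dp": [0,0,-0.02],"rotation": [0,0,0]},{"grip": 0.4,"dp": [0,0,-0.02],"rotation": [0,0,0]},{"grip": 0.4,"dp": [0,0,-0.02],"rotation": [0,0,0]},{"grip": 0.4,"dp": [0,0,0],"rotation": [0,0,0]}]}}

```text
time_s: 15.65
tool_pos: [0.4741, 0.1605, 0.2085]
tool_rot: [-180.0, 0.2, -84.2]
force: [0.5, 0.8, 0.1]
grip_width: 0.0521
```

```bash
python3 - <<'E'
from h import *
from cell import env
p=env.camera_params("wrist"); im=env.read_camera("wrist"); cv2.imwrite("pics/w7.png",im[:,:,::-1]); np.save("w7.npy",p,allow_pickle=True)
print(env.get_obs()["tool_pos"])
H=place(hook_pts(),.4735,.1615,5.8,.06); print(proj(p,H[[0,12,20,30,-1]]).round(1))
print(proj(p,place(np.array([[.0,0,.042-.0+.0],[.026,0,.016],[-.026,0,.016]]),*RING,.06)).round(1))
E
```

```text
[0.47343093 0.16023218 0.20679384]
[[280.2 187.7]
 [280.1 134. ]
 [293.7  95.7]
 [339.1  73.6]
 [388.7 153.6]]
[[347.3  66.5]
 [342.8  36.9]
 [340.  104.9]]
```

View pics/w7.png

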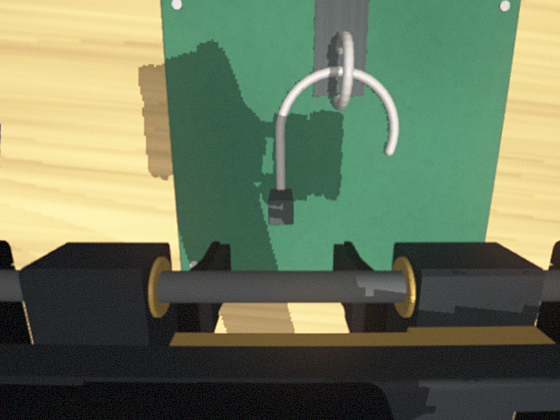

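The hook lies flat with its crown at (340,73), inside the ring (feet at (343,37) and (342,106)). Its tip at (391,152) is within about 2 px of the prediction. The gripper is clear and at rest, so I'm handing in.

```bash
python3 -c "
from cell import env
s=env.get_obs(); print(s['time_s'],s['force'],s['joint_velocities'].round(1))
print(env.sign_off())"
```

```text
15.7 [ 0.21957795 -1.07133089  0.36315694] [-0.1  1.6 -0.1  3.2 -0.3 -1.4  0.3]
the job is handed in; nothing more can be done
None
```

The steel C-hook is locked through the ring on the green case, and I handed the job in at 15.7 s. I gripped it by its post and turned its bent end through the ring along the bend. I then lowered it onto the lid, let go and lifted clear. I did not touch the straight pin or the red hooks.

**Last checks:**
- **Position:** the last wrist picture and tool pose put the ring at the crown to within about 2 mm. The bar runs through the ring within about 1° of square, and the hook lies flat on the lid.
- **Forces:** I saw no contact force during threading. Setting the hook down on the lid raised the force by about 19 N (readings at the end of each call only). Wrist force was about 0 after release, and nothing touches the robot.

**What went wrong along the way:**
- **First grasp:** I lifted before the fingers had closed, so the first grasp missed. The hook stayed where it was, and the second grasp held.
- **Drift:** the arm drifted by up to about 10 mm during moves, which I corrected before each critical step. It still had a small residual motion, about 3 degrees/s at most, when I handed in.

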